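# Put stripped drone parts away in their stock trays

## Task

Put away the drone parts lying on the repair mat: the two large motors, the small motor, the flight-controller stack and the battery pack each go into the tray that already holds stock of the same kind. Set each one down, without dropping it, on the clear floor of its tray in front of the foam strip with the stock: motors standing on their base with the shaft up, stack and battery lying flat, same side up as now. Leave the solder reel standing where it is on the mat.

Things in the scene. Friction and masses are not known exactly. Their poses are not given: they have to be found in the camera images.
- motor_large_1_center (a point): One of two equal large outrunner motors, a dark steel bell 36 mm in diameter on an aluminium base, 36 mm tall in all: the bell and cap end 25 mm above its foot, above that only a nut and a thin shaft. It stands upright on a rubber mat 2 mm thick, 85 g. Origin on its axis half-way up, z along the shaft upwards; it is round, so its yaw means nothing.
- motor_large_2_center (a point): The other large motor, equal to the first and interchangeable with it. Origin on its axis half-way up, z along the shaft upwards; it is round, so its yaw means nothing.
- motor_small_center (a point): The small outrunner motor of the same make, bell 22 mm in diameter, 24 mm tall in all: bell and cap end 17 mm above its foot, above that only a nut and a thin shaft. Stands upright on the 2 mm mat, 22 g. Origin on its axis half-way up, z along the shaft upwards; it is round, so its yaw means nothing.
- stack_center (a point): Flight-controller stack: two green 36 x 36 mm circuit boards one above the other on white stand-offs, with white sockets on top; 22 mm tall, held by its sides at any height up to 18 mm, 30 g. It lies flat on the 2 mm mat. Origin at its centre half-way up, z up, x and y along its sides.
- battery_center (a point): Battery pack: a plain grey brick 72 mm (its x) by 30 mm (its y) by 22 mm tall with black ends and a blank white label on top, 70 g. It lies flat on the 2 mm mat. Origin at its centre, z up.
- tray_large_motors: Fixed open tray, 130 mm (its x) by 150 mm (its y), 36 mm high; walls and floor 3 mm thick, rim overhanging 3 mm outside. Origin at the centre of its underside, z up. A black foam strip, top 14 mm up, fills the back from x = +30 mm to the wall at x = +62 mm along the whole y; the clear floor is x -62 to +30 mm, y -72 to +72 mm, 3 mm above the table. Grey plastic. In its foam stand two large motors (fixed, tops 49 mm above the table, reaching forward to x = +25 mm).
- tray_small_motors: Fixed open tray, 130 mm (its x) by 150 mm (its y), 36 mm high; walls and floor 3 mm thick, rim overhanging 3 mm outside. Origin at the centre of its underside, z up. A black foam strip, top 14 mm up, fills the back from x = +30 mm to the wall at x = +62 mm along the whole y; the clear floor is x -62 to +30 mm, y -72 to +72 mm, 3 mm above the table. Grey plastic. In its foam stand three small motors (fixed, tops 37 mm above the table).
- tray_stacks: Fixed open tray, 130 mm (its x) by 150 mm (its y), 36 mm high; walls and floor 3 mm thick, rim overhanging 3 mm outside. Origin at the centre of its underside, z up. A black foam strip, top 14 mm up, fills the back from x = +30 mm to the wall at x = +62 mm along the whole y; the clear floor is x -62 to +30 mm, y -72 to +72 mm, 3 mm above the table. Grey plastic. On its foam lie two flight-controller stacks (fixed, tops 35 mm above the table, reaching forward to x = +26 mm).
- tray_batteries: Fixed open tray, 130 mm (its x) by 150 mm (its y), 36 mm high; walls and floor 3 mm thick, rim overhanging 3 mm outside. Origin at the centre of its underside, z up. A black foam strip, top 14 mm up, fills the back from x = +30 mm to the wall at x = +62 mm along the whole y; the clear floor is x -62 to +30 mm, y -72 to +72 mm, 3 mm above the table. Bare steel. On its foam lies one battery pack, lengthwise along y (fixed, top 35 mm above the table).
- reel_center (a point): Solder reel, white flanges 48 mm in diameter, 36 mm tall, standing among the parts on the mat; not to be moved. Origin at its centre half-way up.

How it is judged:
By the outcome, as a careful person would: the job done as asked, in the order asked, and still so for the second after the job is handed in, with the robot touching nothing.
It also fails if it takes over 106 s, if anything falls off the work surface, if the arm or the gripper's body presses on something with over 40 N, if the wrist force passes 120 N, or if a joint passes its speed limit or range.

## Robot

A 6-joint arm with a two-finger parallel gripper is mounted at the origin on the work surface. World frame = base frame: x ahead of the robot, y to its left, z up, the work surface at z = 0. Lengths are in m, angles in rad, forces in N, time in s.
With the tool pointing down it reaches from about 0.375 to 0.9 m from the base axis. Payload 3.1 kg.
Tool frame: the origin (TCP) lies midway between the tips of the shut fingers; the grasp point (between the pads) lies 19 mm behind it; z points along the fingers, y is the line along which they close (so a half turn about z gives the same grasp; the last joint's range is limited). The gripper opens to 87 mm and grips with 3 to 60 N. Pads are 19 mm wide; open, the fingers measure 117 mm over their backs; the gripper's body (75 mm by 190 mm) begins 51 mm behind the grasp point.
Start: joints at [0.991, 0.527, 1.433, -0, 1.181, -0.178], TCP at [0.244, 0.575, 0.223] pointing down, gripper open.
Joint ranges: [-3.08, 3.08], [-0.75, 2.2], [0.22, 2.44], [-1.43, 4.57], [0, 2.65], [-2.85, 2.85]. Speed limits (rad/s): [2.79, 2.79, 3.14, 3.14, 3.14, 3.14].

## Interface

Orientations are given as a rotation vector (axis times angle).
In Python, from plant import robot gives the robot as it stands.
- The arm moves only by the tool servo_tool, never from a script. Its argument "rows" is a list of rows, each a list of 7 numbers: the shift along the tool's x, y, z in cm, then the turn, a rotation vector about the tool's x, y, z in degrees, then the opening in per cent of the stroke, from 0 (shut) to 100 (fully open). In form: [[dx, dy, dz, ax, ay, az, claw], ...]. A call has 1 to 5 rows; each row shifts and turns the commanded pose from where the row before left it, along the tool's axes as they then stand; what a row does not reach is not made up. A row lasts 1/8 s, in which the tool goes at most 62.5 mm and 10.7 degrees, less where a joint would pass 70% of its speed; a pose out of reach is approached as far as the arm can. A call with a gripper value outside its range is refused whole. The fingers move at their own pace and stop on an object; the grip force is fixed at half the most. Time passes only in rows, so rows that do not move let the fingers close. It gives the time, the measured TCP pose, the force, the opening and the grip force at its end, in the units of the state.
- robot.read_state(): the state, without advancing time (a new reading comes with each control period).
- robot.capture(name): name is "side" or "top"; returns the picture (420x560x3 uint8, blue, green, red); there is no depth.
- robot.camera_model(name): a dict with "K" (3x3 intrinsics, pixels), "dist" ([k1, k2, p1, p2, k3] as OpenCV has them; the pictures are not rectified), "view" (4x4, takes a point from world to camera coordinates). Camera axes: x right, y down, z forward; pixel columns grow to the right and rows downward; lengths in m; the calibration is good to about 2 mm. A picture is of the moment at which its call begins. camera_model takes no time and is no camera call.
- robot.close_job(): hands the job in; it is judged then, once.
The state is a dict: "time_s": time; "joints": joint angles; "dq": joint speeds; "tau": joint torques, N m; "eef_pos": TCP position; "ee_rot": TCP orientation; "ft_force": force on the tool from outside, world axes, zero at the start; "wrist_torque": the same for the moment, N m; "opening": finger opening in m; "grasp_force": force on a finger pad.
Only numpy, scipy, OpenCV 4.12 (cv2) and the standard library are available. Lean on these libraries where they do the work, as an engineer would, in place of code of your own. Each camera call takes 0.05 s, during which the arm holds its last target. There are 200 camera calls.

## Working session

There is one attempt and no reset: what is moved stays moved. The work goes in short steps, Python scripts to look and compute and a tool call to move; the robot and the scene stay as the last step left them, time stands still between calls to the robot, and variables do not carry over. Pictures are saved under pics/ and viewed, at most 14 in all, crops included, and the job is handed in when it is done.

Besides the shell and the picture viewer there is one more tool, called as name([rows], argument=value, ...), one row to a line, values as JSON. servo_tool: Moves the arm, as the interface text tells. Its arguments: {"type":"object","properties":{"rows":{"type":"array","items":{"type":"array","items":{"type":"number"}}}},"required":["rows"]}

```bash
mkdir -p pics; ls; python3 - <<'E'
from plant import robot
import cv2
for n in("top","side"):
    cv2.imwrite(f"pics/{n}0.png",robot.capture(n)); m=robot.camera_model(n); print(n,m["K"],m["dist"],m["view"])
s=robot.read_state(); print(s)
E
```

```text
pics
top [[518.25010404   0.         287.6018609 ]
 [  0.         518.25010404 215.05994135]
 [  0.           0.           1.        ]] [-0.0451571  0.         0.         0.         0.       ] [[-0.02673877 -0.99957472 -0.01163723  0.0343793 ]
 [-0.98945975  0.02812198 -0.14205124  0.50520997]
 [ 0.14231809  0.00771629 -0.9897909   1.0436186 ]
 [ 0.          0.          0.          1.        ]]
side [[397.45478923   0.         279.532308  ]
 [  0.         397.45478923 209.50051479]
 [  0.           0.           1.        ]] [-0.11734614  0.          0.          0.          0.        ] [[ 0.64263703 -0.76594804 -0.0184728  -0.33647187]
 [-0.58971677 -0.47909735 -0.65015372  0.33407155]
 [ 0.4891337   0.42870657 -0.75957811  0.51976716]
 [ 0.          0.          0.          1.        ]]
{'time_s': 0.1, 'joints': array([ 9.90502767e-01,  5.28345356e-01,  1.43378845e+00, -6.95524786e-06,
        1.18140194e+00, -1.78515654e-01]), 'dq': array([-0.00106341, -0.00190737, -0.0024843 ,  0.00011957, -0.00040965,
       -0.00077201]), 'tau': array([-1.36639333e-04, -4.40983200e+01, -1.77150589e+01,  6.34858338e-02,
        5.34299249e-02, -3.93908897e-05]), 'eef_pos': array([0.24402177, 0.57466973, 0.22168206]), 'ee_rot': array([-6.26728185e-01, -3.07771416e+00,  2.83824222e-03]), 'ft_force': array([-0.24622308,  0.17305938,  0.75065244]), 'wrist_torque': array([ 0.00138662, -0.00036285, -0.05644638]), 'grasp_force': 0.0, 'opening': 0.08713032963856157}
```

View pics/top0.png

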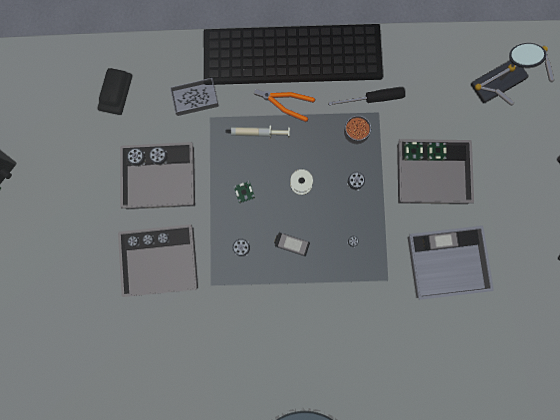

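View pics/side0.png

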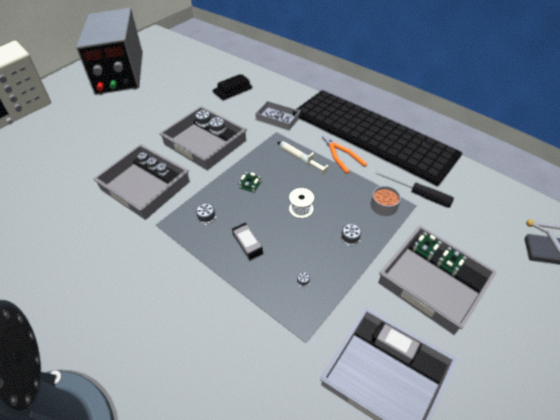

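The top view shows the large motors at about (357,181) and (241,247), the small motor at (353,241), the stack at (244,191), the battery at (292,244) and the reel at (301,181). The trays are large motors upper left, small motors lower left, stacks upper right and batteries (steel, slightly yawed) lower right. The side view agrees.

```bash
cat > h.py <<'E'
import numpy as np, cv2
from plant import robot
from scipy.spatial.transform import Rotation as R
def ray(n,uv,z):
    m=robot.camera_model(n); V=m["view"]
    p=cv2.undistortPoints(np.array(uv,float).reshape(-1,1,2),m["K"],m["dist"]).reshape(-1,2)
    d=np.c_[p,np.ones(len(p))]@V[:3,:3]; c=-V[:3,:3].T@V[:3,3]
    return c+d*((z-c[2])/d[:,2])[:,None]
def proj(n,X):
    m=robot.camera_model(n);V=m["view"]
    return cv2.projectPoints(np.array(X,float).reshape(-1,1,3),cv2.Rodrigues(V[:3,:3])[0],V[:3,3],m["K"],m["dist"])[0].reshape(-1,2)
def go(x,y,z,yaw=None):
    """delta in tool axes (cm, deg) to world target, tool down; yaw = world angle of closing line (tool y), deg"""
    s=robot.read_state(); r=R.from_rotvec(s["ee_rot"]); ty=r.as_matrix()[:,1]; cur=np.degrees(np.arctan2(ty[1],ty[0]))
    if yaw is None: yaw=cur
    dy=(yaw-cur+90)%180-90
    b=[1e9,None]
    a=np.radians(cur+dy); Y=np.array([np.cos(a),np.sin(a),0]);Z=np.array([0,0,-1]);T=np.c_[np.cross(Y,Z),Y,Z]
    rv=np.degrees((r.inv()*R.from_matrix(T)).as_rotvec())
    d=r.inv().apply(np.array([x,y,z])-s["eef_pos"])*100
    print("t",round(s["time_s"],2),"pos",s["eef_pos"].round(4),"yaw",round(cur,1),"j",s["joints"].round(2),"open",round(s["opening"],4))
    print(" delta now-axes cm",d.round(2),"final-axes cm",(R.from_matrix(T).inv().apply(np.array([x,y,z])-s["eef_pos"])*100).round(2),"turn",rv.round(1))
E
python3 - <<'E'
import cv2
t=cv2.imread("pics/top0.png");s=cv2.imread("pics/side0.png")
cv2.imwrite("pics/ct.png",cv2.resize(t[162:268,225:375],None,fx=5,fy=5,interpolation=cv2.INTER_CUBIC))
a=cv2.resize(t[135:305,110:205],None,fx=3.5,fy=3.5,interpolation=cv2.INTER_CUBIC);b=cv2.resize(t[135:305,395:500],None,fx=3.5,fy=3.5,interpolation=cv2.INTER_CUBIC)
cv2.imwrite("pics/trays.png",cv2.hconcat([a,b]))
E
```

```text
(no output)
```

View pics/ct.png

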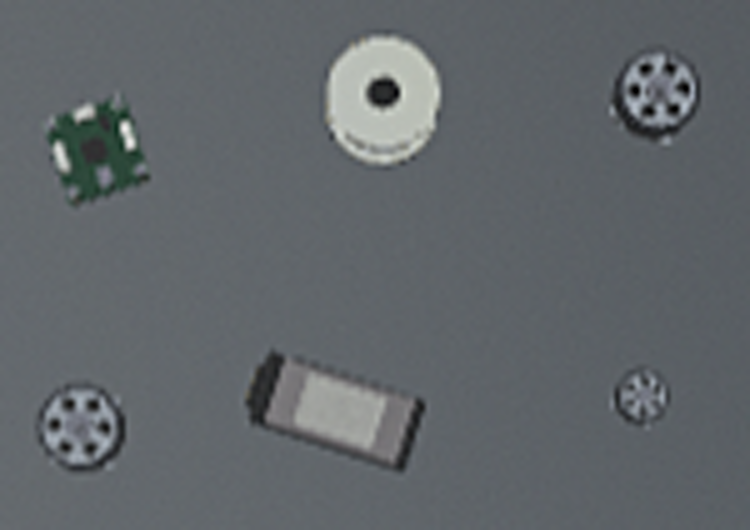

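View pics/trays.png

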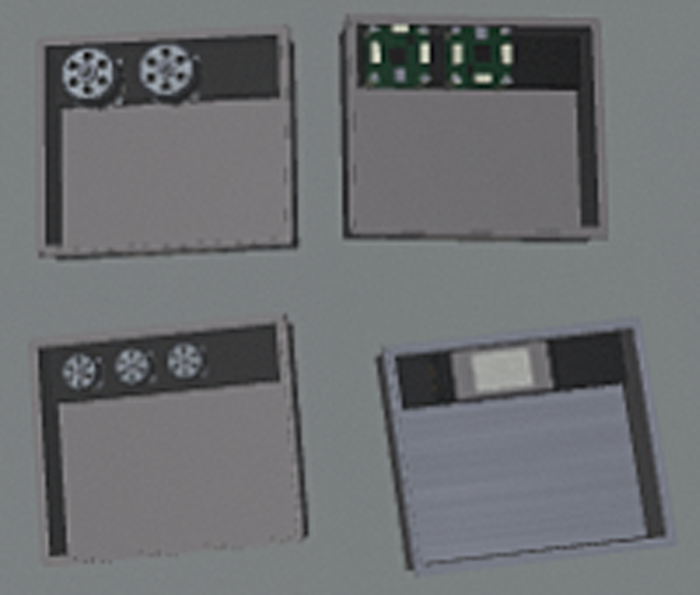

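The crops show the motors' bell tops as spoked silver discs. The stack is rotated by about 15-20° and the battery by about 17°. All four trays' clear floors are empty.

```bash
python3 - <<'E'
from h import *
t=cv2.imread("pics/top0.png");s=cv2.imread("pics/side0.png")
def blob(im,c,r,f,k=4):
    u,v=c; a=cv2.resize(im[v-r:v+r,u-r:u+r],None,fx=k,fy=k,interpolation=cv2.INTER_CUBIC); m=f(a.astype(int)).astype(np.uint8)
    m=cv2.morphologyEx(m,cv2.MORPH_CLOSE,np.ones((9,9)))
    cs=max(cv2.findContours(m,0,2)[0],key=cv2.contourArea).reshape(-1,2)
    return ((cs+.5)/k-.5+[u-r,v-r])
br=lambda a:a.min(2)>135
gr=lambda a:(a[...,1]-a[...,2]>14)
def rep(name,n,im,c,r,f,z):
    P=ray(n,blob(im,c,r,f),z)[:,:2].astype(np.float32)
    (x,y),(w,h),an=cv2.minAreaRect(P*1000); print(name,n,round(x,1),round(y,1),"size",round(w,1),round(h,1),"ang",round(an,1))
for name,ct,cs,r,f,z in [("L1",(357,180),(352,231),14,br,.026),("L2",(241,247),(205,211),14,br,.026),("S",(353,241),(303,278),10,br,.019),
  ("stack",(244,192),(250,182),16,gr,.018),("bat",(293,244),(248,239),17,lambda a:a.min(2)>150,.024),("reel",(301,181),(301,196),18,lambda a:a.min(2)>150,.038)]:
    rep(name,"top",t,ct,r,f,z); rep(name,"side",s,cs,r,f,z)
g=lambda L,o:[(o+x/3.5,135+y/3.5) for x,y in L]
for k,L,o in [("tL",[(40,40),(288,28),(292,243),(40,248)],110),("tS",[(35,342),(286,318),(302,542),(48,562)],110),
 ("tK",[(345,16),(605,18),(607,238),(350,237)],395-332.5/3.5),("tB",[(382,348),(640,320),(675,542),(415,572)],395-332.5/3.5)]:
    P=ray("top",g(L,o),.036)[:,:2]; e=np.roll(P,-1,0)-P
    xd=(P[0]+P[1]-P[2]-P[3]); print(k,"ctr",P.mean(0).round(4),"edges",np.linalg.norm(e,axis=1).round(3),"yaw x",np.degrees(np.arctan2(xd[1],xd[0])).round(1))
print(ray("top",[(0,0)],0)[0], proj("top",[.5,0,0]))
E
```

```text
L1 top 579.3 -118.2 size 9.0 21.1 ang 87.4
L1 side 577.6 -127.9 size 34.0 31.9 ang 2.8
L2 top 442.5 111.5 size 9.1 23.6 ang 83.4
L2 side 441.3 120.5 size 33.3 32.8 ang 82.0
S top 455.6 -113.3 size 4.4 2.0 ang 8.8
S side 445.4 -117.4 size 39.0 34.2 ang 38.8
stack top 561.8 112.5 size 39.3 37.3 ang 16.7
stack side 556.8 108.0 size 48.8 44.2 ang 15.1
bat top 446.9 11.8 size 33.4 22.0 ang 69.9
bat side 444.2 10.1 size 55.7 28.1 ang 70.6
reel top 575.9 -10.4 size 46.2 53.5 ang 88.3
reel side 569.9 -16.7 size 68.3 50.7 ang 39.1
tL ctr [0.6004 0.295 ] edges [0.153 0.133 0.153 0.129] yaw x 1.2
tS ctr [0.4181 0.2917] edges [0.151 0.133 0.15  0.131] yaw x 4.2
tK ctr [ 0.5909 -0.296 ] edges [0.159 0.136 0.154 0.136] yaw x -3.1
tB ctr [ 0.3987 -0.3134] edges [0.155 0.132 0.154 0.132] yaw x 4.8
[1.04399952 0.68674223 0.        ] [[297.36898742 219.9319447 ]]
```

```bash
python3 - <<'E'
from h import *
t=cv2.imread("pics/top0.png")
P=[(357.0,179.2),(240.8,246.4),(352.8,240.8),(244.1,191.7)]
for p,z in zip(P,(.027,.027,.019,.018)): print(ray("top",[p],z)[0].round(4))
# dark+silver blob circle of each motor, vs mat colour
mat=np.median(t[200:230,260:340].reshape(-1,3),0); print(mat)
for c,r in [((357,180),13),((241,247),13),((353,241),9)]:
    u,v=c;a=cv2.resize(t[v-r:v+r,u-r:u+r],None,fx=4,fy=4,interpolation=cv2.INTER_CUBIC).astype(int)
    m=(a.min(2)>mat.max()+12).astype(np.uint8); ys,xs=np.nonzero(m); (x,y),q=cv2.minEnclosingCircle(np.c_[xs,ys].astype(np.float32))
    p=((x+.5)/4-.5+u-r,(y+.5)/4-.5+v-r); print(np.round(p,1),q/4,(np.mean(xs)/4+u-r-.4).round(1),(np.mean(ys)/4+v-r-.4).round(1))
s=cv2.imread("pics/side0.png")
a=[s[v-22:v+22,u-22:u+22] for u,v in[(352,231),(205,211),(303,278),(250,182)]]
cv2.imwrite("pics/cs.png",cv2.resize(np.vstack([np.hstack(a[:2]),np.hstack(a[2:])]),None,fx=6,fy=6,interpolation=cv2.INTER_CUBIC))
go(.578,-.122,.12,90)
E
```

```text
[ 0.58   -0.1287  0.027 ]
[0.444  0.1199 0.027 ]
[ 0.4499 -0.1149  0.019 ]
[0.5616 0.1121 0.018 ]
[105. 101.  96.]
[355.4 181.5] 9.257146835327148 356.2 179.9
[242.1 247.5] 8.955608367919922 240.7 246.8
[352.  241.4] 5.518459796905518 353.0 240.8
t 0.1 pos [0.244  0.5747 0.2217] yaw 67.0 j [ 0.99  0.53  1.43 -0.    1.18 -0.18] open 0.0871
 delta now-axes cm [-57.99 -51.04  10.25] final-axes cm [-33.4  -69.67  10.17] turn [ -0.1  -0.  -23. ]
```

View pics/cs.png

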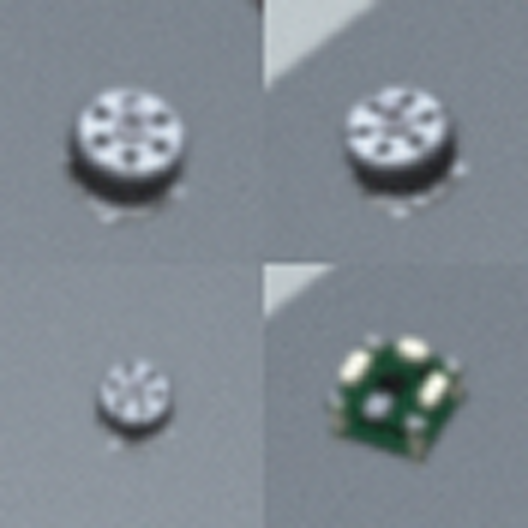

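The close crops confirm the bell-top centres: L1 at (352,231) and L2 at (205,210) in the side image, agreeing within about 2 mm across the views. I'll start with L2.

servo_tool([
  [-4.4,-4.2,0,0,0,-7.7,100],
  [-3.8,-4.7,0,0,0,-7.7,100],
  [-3.2,-5.2,0,0,0,-7.6,100],
  [-2.5,-5.6,0,0,0,0,80],
  [-2.5,-5.6,0,0,0,0,80],
])

```text
time_s: 0.72
eef_pos: [0.3679, 0.2944, 0.2224]
ee_rot: [-0.0, 3.141, -0.0]
ft_force: [1.0, 0.3, 0.2]
opening: 0.0749
grasp_force: 0.0
```

servo_tool([
  [-2,-5,2,0,0,0,75],
  [-2,-5,2,0,0,0,75],
  [0,0,0,0,0,0,75],
])

```text
time_s: 1.1
eef_pos: [0.4078, 0.193, 0.1813]
ee_rot: [-0.011, -3.138, 0.002]
ft_force: [-0.7, 0.7, -1.1]
opening: 0.0658
grasp_force: 0.0
```

```bash
python3 -c "
from h import *
go(.443,.120,.09,90)"
```

```text
t 1.1 pos [0.4078 0.193  0.1813] yaw 89.6 j [ 0.19  0.36  1.9  -0.    0.88 -1.37] open 0.0658
 delta now-axes cm [-3.6  -7.27  9.12] final-axes cm [-3.52 -7.3   9.13] turn [-0.1 -0.2 -0.4]
```

servo_tool([
  [-1.2,-2.4,2,0,0,0,75],
  [-1.2,-2.4,2,0,0,0,75],
  [-1.1,-2.5,2,0,0,0,75],
  [0,0,3,0,0,0,75],
  [0,0,0,0,0,0,75],
])

```text
time_s: 1.72
eef_pos: [0.4407, 0.1238, 0.0913]
ee_rot: [-0.0, -3.137, -0.0]
ft_force: [-0.5, 0.3, 1.0]
opening: 0.0654
grasp_force: 0.0
```

```bash
python3 - <<'E'
from h import *
go(.443,.120,.007,90)
t=robot.capture("top");s=robot.capture("side")
a=cv2.resize(t[200:290,190:290],(400,360),interpolation=2);b=cv2.resize(s[165:255,155:255],(400,360),interpolation=2)
cv2.imwrite("pics/g1.png",np.hstack([a,b]))
E
```

```text
t 1.73 pos [0.4407 0.1238 0.0913] yaw 90.0 j [ 0.03  0.54  1.96  0.    0.65 -1.54] open 0.0654
 delta now-axes cm [-0.27 -0.38  8.43] final-axes cm [-0.23 -0.38  8.43] turn [ 0.  -0.3 -0. ]
```

View pics/g1.png

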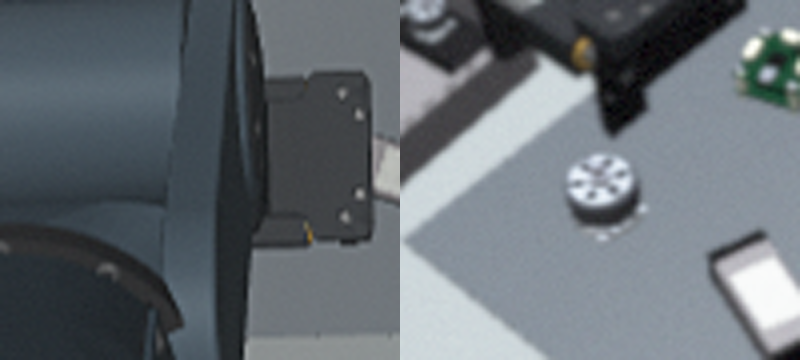

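The top view is hidden by the arm. The side view shows the motor below the open fingers, undisturbed. I'll correct the offset and descend.

servo_tool([
  [-0.2,-0.4,2,0,-0.2,0,75],
  [0,0,2.4,0,0,0,75],
  [0,0,2.0,0,0,0,75],
  [0,0,1.5,0,0,0,75],
  [0,0,0.5,0,0,0,75],
])

```text
time_s: 2.45
eef_pos: [0.4449, 0.1196, 0.0085]
ee_rot: [-0.001, 3.138, 0.0]
ft_force: [-0.2, 0.7, -0.1]
opening: 0.0655
grasp_force: 0.0
```

servo_tool([
  [0,0,0,0,0,0,75],
  [0,0,0,0,0,0,60],
])

```text
time_s: 2.7
eef_pos: [0.445, 0.1192, 0.0091]
ee_rot: [0.0, 3.137, 0.0]
ft_force: [0.8, -0.7, 1.0]
opening: 0.0609
grasp_force: 0.0
```

servo_tool([
  [0.1,0,0.4,0,0,0,55],
  [0,0,0,0,0,0,0],
  [0,0,0,0,0,0,0],
  [0,0,0,0,0,0,0],
  [0,0,0,0,0,0,0],
])

```text
time_s: 3.32
eef_pos: [0.4436, 0.1191, 0.0046]
ee_rot: [0.001, 3.138, -0.0]
ft_force: [0.3, 0.2, 0.4]
opening: 0.0351
grasp_force: 30.0
```

servo_tool([
  [0,0,-1,0,0,0,0],
  [0,0,-3,0,0,0,0],
  [0,0,-4,0,0,0,0],
  [-1,2,-2,0,0,0,0],
  [-2.4,3.6,0,0,0,0,0],
])

```text
time_s: 3.95
eef_pos: [0.4776, 0.1751, 0.1071]
ee_rot: [0.004, 3.136, -0.0]
ft_force: [1.2, -0.9, -0.9]
opening: 0.035
grasp_force: 30.0
```

servo_tool([
  [-2.4,4,0,0,0,0,0],
  [-2.4,4,0,0,0,0,0],
  [-2.4,4,0,0,0,0,0],
  [-1.5,2.7,0,0,0,0,0],
  [0,0,0,0,0,0,0],
])

```text
time_s: 4.58
eef_pos: [0.5651, 0.324, 0.1053]
ee_rot: [-0.003, 3.136, 0.001]
ft_force: [-1.0, -0.1, -1.6]
opening: 0.0347
grasp_force: 30.0
```

```bash
python3 - <<'E'
from h import *
go(.565,.322,.006,90)
s=robot.capture("side")
cv2.imwrite("pics/p1.png",cv2.resize(s[60:230,80:270],(760,680)[:2] if 0 else (665,595),interpolation=2))
E
```

```text
t 4.58 pos [0.5651 0.324  0.1053] yaw 90.1 j [ 0.35  0.7   1.46 -0.    0.97 -1.22] open 0.0347
 delta now-axes cm [ 0.06 -0.21  9.93] final-axes cm [ 0.01 -0.2   9.93] turn [0.  0.3 0.1]
```

View pics/p1.png

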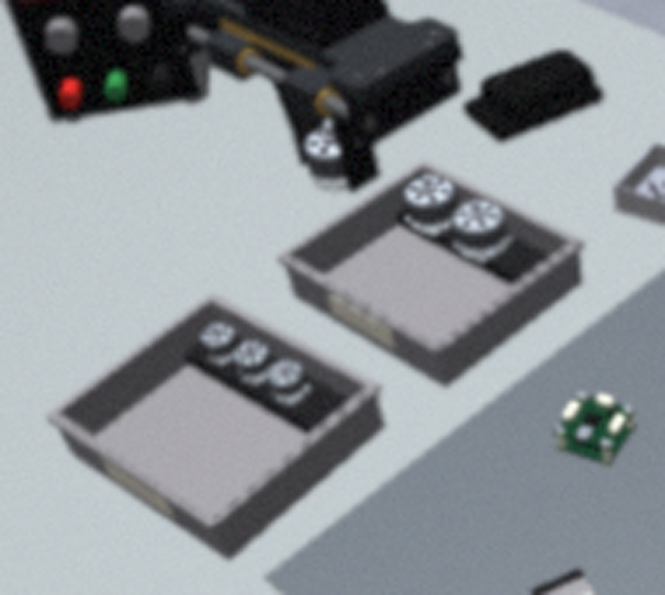

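The motor is held upright at (325,150) in the crop, above the large-motor tray.

servo_tool([
  [0,-0.2,2,0,0,0,0],
  [0,0,3,0,0,0,0],
  [0,0,2.5,0,0,0,0],
  [0,0,1.3,0,0,0,0],
  [0,0,0.6,0,0,0,0],
])

```text
time_s: 5.25
eef_pos: [0.5641, 0.3192, 0.0106]
ee_rot: [0.002, 3.14, -0.001]
ft_force: [-0.3, -0.1, -1.0]
opening: 0.0353
grasp_force: 30.0
```

servo_tool([
  [0,0,0.2,0,0,0,0],
  [0,0,0,0,0,0,0],
])

```text
time_s: 5.5
eef_pos: [0.5652, 0.3202, 0.0097]
ee_rot: [0.001, 3.137, 0.001]
ft_force: [0.3, -0.1, -1.1]
opening: 0.0352
grasp_force: 30.0
```

servo_tool([
  [0,0,0.2,0,0,0,0],
  [0,0,0,0,0,0,0],
])

```text
time_s: 5.75
eef_pos: [0.5648, 0.3202, 0.0072]
ee_rot: [0.0, 3.138, 0.0]
ft_force: [0.3, 0.7, -1.0]
opening: 0.0349
grasp_force: 30.0
```

servo_tool([
  [0,0,0.1,0,0,0,0],
  [0,0,0,0,0,0,0],
])

```text
time_s: 6.0
eef_pos: [0.5646, 0.3201, 0.0059]
ee_rot: [0.001, 3.138, -0.0]
ft_force: [-0.7, -0.3, -0.3]
opening: 0.035
grasp_force: 30.0
```

servo_tool([
  [0,0,0.1,0,0,0,0],
  [0,0,0,0,0,0,0],
])

```text
time_s: 6.25
eef_pos: [0.5648, 0.3202, 0.0056]
ee_rot: [0.0, 3.138, 0.0]
ft_force: [-1.3, -1.9, 3.8]
opening: 0.0353
grasp_force: 30.0
```

Contact is confirmed, so I'll release gently and rise.

servo_tool([
  [0,0,0,0,0,0,55],
  [0,0,0,0,0,0,55],
  [0,0,0,0,0,0,55],
  [0,0,-1,0,0,0,55],
  [0,0,-3,0,0,0,55],
])

```text
time_s: 6.88
eef_pos: [0.5633, 0.3196, 0.0442]
ee_rot: [-0.001, -3.142, 0.002]
ft_force: [-0.5, -0.1, 0.3]
opening: 0.0481
grasp_force: 0.0
```

servo_tool([
  [0,0,-3,0,0,0,55],
  [0,-4,-2,0,0,0,75],
  [0,-6,0,0,0,0,75],
  [0,-6,0,0,0,0,75],
  [0,-6,0,0,0,0,75],
])

```text
time_s: 7.5
eef_pos: [0.5647, 0.0985, 0.0959]
ee_rot: [-0.0, 3.136, -0.0]
ft_force: [0.7, -0.2, 0.2]
opening: 0.065
grasp_force: 0.0
```

```bash
python3 - <<'E'
from h import *
go(.579,-.128,.1,90)
s=robot.capture("side")
cv2.imwrite("pics/p2.png",cv2.resize(s[90:270,140:390],None,fx=3,fy=3,interpolation=2))
E
```

```text
t 7.5 pos [0.5647 0.0985 0.0959] yaw 90.0 j [-0.02  0.63  1.68  0.    0.83 -1.59] open 0.065
 delta now-axes cm [ -1.43 -22.65  -0.4 ] final-axes cm [ -1.43 -22.65  -0.41] turn [-0.   0.3  0. ]
```

View pics/p2.png

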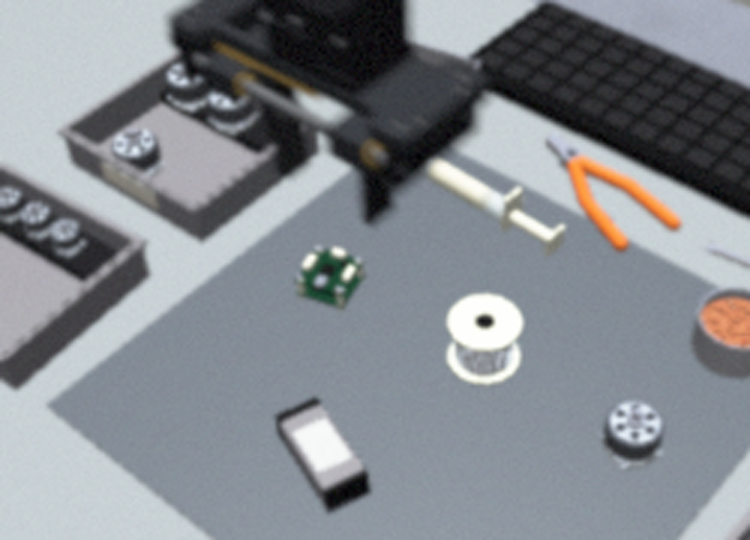

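Motor 1 stands upright in its tray at crop (135,147). Next is L1 at crop (633,430).

servo_tool([
  [-0.4,-4.6,-0.4,0,0,0,75],
  [-0.4,-4.6,0,0,0,0,75],
  [-0.4,-4.6,0,0,0,0,75],
  [-0.2,-4.6,0,0,0,0,75],
  [0,-4.2,0,0,0,0,75],
])

```text
time_s: 8.18
eef_pos: [0.5787, -0.1276, 0.0998]
ee_rot: [0.001, 3.137, -0.001]
ft_force: [1.0, 0.1, -0.1]
opening: 0.0652
grasp_force: 0.0
```

servo_tool([
  [0,0,3,0,0,0,75],
  [0,0,3,0,0,0,75],
  [0,0,1.5,0,0,0,75],
  [0,0,0,0,0,0,75],
])

```text
time_s: 8.68
eef_pos: [0.578, -0.1254, 0.0234]
ee_rot: [0.0, 3.14, 0.001]
ft_force: [-0.6, 0.6, 0.3]
opening: 0.0652
grasp_force: 0.0
```

```bash
python3 - <<'E'
from h import *
go(.579,-.128,.0045,90)
E
```

```text
t 8.68 pos [ 0.578  -0.1254  0.0234] yaw 90.0 j [-0.4   0.77  1.65  0.    0.72 -1.98] open 0.0652
 delta now-axes cm [-0.09 -0.26  1.89] final-axes cm [-0.1  -0.26  1.89] turn [ 0.   0.1 -0. ]
```

servo_tool([
  [-0.1,-0.2,1.3,0,0,0,75],
  [0,0,0.6,0,0,0,75],
  [0,0,0,0,0,0,75],
])

```text
time_s: 9.05
eef_pos: [0.5793, -0.1277, 0.0047]
ee_rot: [0.0, 3.139, 0.0]
ft_force: [-0.3, 0.4, -0.0]
opening: 0.0653
grasp_force: 0.0
```

servo_tool([
  [0,0,0,0,0,0,0],
  [0,0,0,0,0,0,0],
  [0,0,0,0,0,0,0],
  [0,0,0,0,0,0,0],
  [0,0,0,0,0,0,0],
])

```text
time_s: 9.68
eef_pos: [0.5796, -0.1279, 0.0052]
ee_rot: [0.001, 3.138, -0.0]
ft_force: [-0.1, 0.2, 0.7]
opening: 0.035
grasp_force: 30.0
```

servo_tool([
  [0,0,-1,0,0,0,0],
  [0,0,-3,0,0,0,0],
  [0,0,-4,0,0,0,0],
  [0,2,-2,0,0,0,0],
  [-0.2,4,0,0,0,0,0],
])

```text
time_s: 10.3
eef_pos: [0.5825, -0.0678, 0.1072]
ee_rot: [0.005, 3.134, -0.002]
ft_force: [0.3, 0.3, -0.6]
opening: 0.0353
grasp_force: 30.0
```

servo_tool([
  [-0.2,5,0,0,0,0,0],
  [-0.2,5,0,0,0,0,0],
  [-0.2,5,0,0,0,0,0],
  [-0.2,5,0,0,0,0,0],
  [-0.2,5,0,0,0,0,0],
])

```text
time_s: 10.92
eef_pos: [0.5898, 0.185, 0.1047]
ee_rot: [-0.001, 3.14, 0.0]
ft_force: [0.4, -0.2, -0.9]
opening: 0.0353
grasp_force: 30.0
```

servo_tool([
  [-0.2,4.5,0,0,0,0,0],
  [0,3,0,0,0,0,0],
  [0,1,0,0,0,0,0],
  [0,0,2,0,0,0,0],
  [0,0,2,0,0,0,0],
])

```text
time_s: 11.55
eef_pos: [0.5929, 0.2668, 0.0644]
ee_rot: [0.001, 3.139, -0.001]
ft_force: [-0.0, -0.2, -1.3]
opening: 0.0353
grasp_force: 30.0
```

```bash
python3 - <<'E'
from h import *
go(.593,.267,.006,90)
E
```

```text
t 11.55 pos [0.5929 0.2668 0.0644] yaw 90.0 j [ 0.25  0.76  1.48 -0.    0.9  -1.32] open 0.0353
 delta now-axes cm [0.01 0.02 5.84] final-axes cm [-0.01  0.02  5.84] turn [-0.   0.2 -0. ]
```

servo_tool([
  [0,0,2.5,0,0,0,0],
  [0,0,1.8,0,0,0,0],
  [0,0,0.8,0,0,0,0],
  [0,0,0.4,0,0,0,0],
  [0,0,0,0,0,0,0],
])

```text
time_s: 12.18
eef_pos: [0.594, 0.2671, 0.0103]
ee_rot: [0.001, 3.138, 0.0]
ft_force: [-0.3, -0.7, -0.6]
opening: 0.0355
grasp_force: 30.0
```

servo_tool([
  [0,0,0.1,0,0,0,0],
  [0,0,0,0,0,0,0],
])

```text
time_s: 12.42
eef_pos: [0.594, 0.2673, 0.0096]
ee_rot: [0.0, 3.137, 0.0]
ft_force: [0.0, -0.4, -0.5]
opening: 0.0352
grasp_force: 30.0
```

servo_tool([
  [0,0,0.2,0,0,0,0],
  [0,0,0.1,0,0,0,0],
  [0,0,0,0,0,0,0],
])

```text
time_s: 12.8
eef_pos: [0.5937, 0.2671, 0.0062]
ee_rot: [0.001, 3.138, 0.0]
ft_force: [-0.2, -1.2, 1.2]
opening: 0.0351
grasp_force: 30.0
```

servo_tool([
  [0,0,0.1,0,0,0,0],
  [0,0,0,0,0,0,0],
])

```text
time_s: 13.05
eef_pos: [0.5937, 0.2671, 0.0062]
ee_rot: [0.0, 3.138, -0.0]
ft_force: [-2.6, -1.2, 5.5]
opening: 0.0353
grasp_force: 30.0
```

servo_tool([
  [0,0,0,0,0,0,55],
  [0,0,0,0,0,0,55],
  [0,0,0,0,0,0,55],
  [0,0,-1,0,0,0,55],
  [0,0,-3,0,0,0,55],
])

```text
time_s: 13.68
eef_pos: [0.5922, 0.2667, 0.0442]
ee_rot: [-0.001, -3.141, 0.002]
ft_force: [0.6, 0.5, -0.2]
opening: 0.0476
grasp_force: 0.0
```

servo_tool([
  [0,0,-3,0,0,0,55],
  [0.5,-4,-2,0,0,0,55],
  [2,-5.4,0,0,0,0,55],
  [2,-5.4,0,0,0,0,55],
  [2,-5.4,0,0,0,0,55],
])

```text
time_s: 14.3
eef_pos: [0.5281, 0.0637, 0.0957]
ee_rot: [-0.001, 3.136, -0.0]
ft_force: [0.6, -0.3, 0.2]
opening: 0.0479
grasp_force: 0.0
```

servo_tool([
  [2,-5.4,0,0,0,0,55],
  [2,-5.4,0,0,0,0,55],
  [2,-4,0,0,0,0,55],
  [1.5,-2.5,0,0,0,0,55],
  [0,0,0,0,0,0,55],
])

```text
time_s: 14.92
eef_pos: [0.4529, -0.1094, 0.0951]
ee_rot: [0.007, 3.137, -0.001]
ft_force: [1.6, 0.3, -0.2]
opening: 0.0482
grasp_force: 0.0
```

```bash
python3 - <<'E'
from h import *
go(.450,-.115,.004,90)
s=robot.capture("side");t=robot.capture("top")
a=cv2.resize(s[95:195,150:260],(390,355),interpolation=2);b=cv2.resize(s[235:315,255:345],(399,355),interpolation=2)
cv2.imwrite("pics/p3.png",np.hstack([a,b]))
E
```

```text
t 14.93 pos [ 0.4529 -0.1094  0.0951] yaw 89.8 j [-0.48  0.54  1.94  0.    0.66 -2.05] open 0.0482
 delta now-axes cm [ 0.32 -0.55  9.11] final-axes cm [ 0.29 -0.56  9.11] turn [-0.   0.2 -0.2]
```

View pics/p3.png

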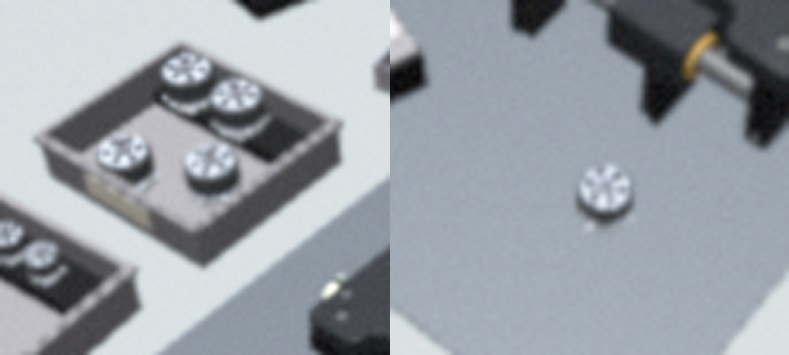

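Both large motors stand upright in their tray at crop (123,155) and (210,165). The small motor's face is at side pixel (303.9,277.2).

```bash
python3 - <<'E'
from h import *
print(ray("side",[(303.5,276.8)],.019))
E
```

```text
[[ 0.44713703 -0.11782495  0.019     ]]
```

servo_tool([
  [0.3,-0.5,1,0,0,0,55],
  [0,0,3,0,0,0,55],
  [0,0,2,0,0,0,55],
  [0,0,1,0,0,0,55],
  [0,0,0,0,0,0,55],
])

```text
time_s: 15.65
eef_pos: [0.4502, -0.1122, 0.0238]
ee_rot: [-0.001, 3.14, 0.001]
ft_force: [0.4, 0.3, -0.4]
opening: 0.0475
grasp_force: 0.0
```

```bash
python3 - <<'E'
from h import *
go(.450,-.115,.0035,90)
E
```

```text
t 15.65 pos [ 0.4502 -0.1122  0.0238] yaw 90.0 j [-0.49  0.68  1.98  0.    0.47 -2.06] open 0.0475
 delta now-axes cm [ 0.03 -0.28  2.03] final-axes cm [ 0.02 -0.28  2.03] turn [0.  0.1 0. ]
```

servo_tool([
  [0.1,-0.4,0.5,0,0,0,55],
  [0,0,1,0,0,0,55],
  [0,0,0.5,0,0,0,55],
  [0,0,0,0,0,0,55],
])

```text
time_s: 16.15
eef_pos: [0.4492, -0.1168, 0.0042]
ee_rot: [0.001, 3.139, 0.001]
ft_force: [-0.3, -0.3, 0.3]
opening: 0.048
grasp_force: 0.0
```

servo_tool([
  [0,0,0,0,0,0,0],
  [0,0,0,0,0,0,0],
  [0,0,0,0,0,0,0],
  [0,0,0,0,0,0,0],
  [0,0,0,0,0,0,0],
])

```text
time_s: 16.77
eef_pos: [0.4496, -0.1169, 0.0047]
ee_rot: [0.001, 3.138, -0.0]
ft_force: [0.5, 1.3, 1.5]
opening: 0.0209
grasp_force: 30.0
```

servo_tool([
  [0,0,-1,0,0,0,0],
  [0,0,-3,0,0,0,0],
  [0,0,-4,0,0,0,0],
  [0,2,-2,0,0,0,0],
  [0,4,0,0,0,0,0],
])

```text
time_s: 17.4
eef_pos: [0.4512, -0.0579, 0.1069]
ee_rot: [0.005, 3.132, -0.004]
ft_force: [-0.4, 0.3, -0.4]
opening: 0.0205
grasp_force: 30.0
```

servo_tool([
  [0.2,5,0,0,0,0,0],
  [0.6,5,0,0,0,0,0],
  [0.6,5,0,0,0,0,0],
  [0.8,5,0,0,0,0,0],
  [0.8,5,0,0,0,0,0],
])

```text
time_s: 18.02
eef_pos: [0.4189, 0.1947, 0.1051]
ee_rot: [0.001, 3.137, 0.0]
ft_force: [1.3, -0.1, -0.4]
opening: 0.0209
grasp_force: 30.0
```

servo_tool([
  [0.8,4.5,0,0,0,0,0],
  [0.8,4,0,0,0,0,0],
  [0,1.3,0,0,0,0,0],
  [0,0,2,0,0,0,0],
  [0,0,2,0,0,0,0],
])

```text
time_s: 18.65
eef_pos: [0.404, 0.2909, 0.0645]
ee_rot: [0.0, 3.137, 0.0]
ft_force: [-0.0, 0.4, -0.8]
opening: 0.0209
grasp_force: 30.0
```

```bash
python3 - <<'E'
from h import *
go(.403,.291,.0055,90)
E
```

```text
t 18.65 pos [0.404  0.2909 0.0645] yaw 90.0 j [ 0.4   0.62  1.88 -0.    0.63 -1.17] open 0.0209
 delta now-axes cm [0.12 0.01 5.9 ] final-axes cm [0.1  0.01 5.9 ] turn [ 0.   0.3 -0. ]
```

servo_tool([
  [0,0,2.5,0,0,0,0],
  [0,0,1.8,0,0,0,0],
  [0,0,0.8,0,0,0,0],
  [0,0,0.4,0,0,0,0],
  [0,0,0,0,0,0,0],
])

```text
time_s: 19.27
eef_pos: [0.404, 0.2911, 0.0097]
ee_rot: [0.001, 3.138, 0.0]
ft_force: [0.3, 0.9, 0.0]
opening: 0.0207
grasp_force: 30.0
```

servo_tool([
  [0,0,0.2,0,0,0,0],
  [0,0,0,0,0,0,0],
])

```text
time_s: 19.52
eef_pos: [0.4039, 0.2913, 0.0077]
ee_rot: [0.0, 3.138, 0.0]
ft_force: [-0.3, 0.1, -0.0]
opening: 0.0208
grasp_force: 30.0
```

servo_tool([
  [0,0,0.2,0,0,0,0],
  [0,0,0,0,0,0,0],
])

```text
time_s: 19.77
eef_pos: [0.4039, 0.2913, 0.0057]
ee_rot: [0.0, 3.137, 0.0]
ft_force: [-0.3, 0.1, 1.8]
opening: 0.0209
grasp_force: 30.0
```

servo_tool([
  [0,0,0.1,0,0,0,0],
  [0,0,0,0,0,0,0],
])

```text
time_s: 20.02
eef_pos: [0.4039, 0.2913, 0.0056]
ee_rot: [0.0, 3.137, 0.001]
ft_force: [-1.2, -0.8, 12.3]
opening: 0.0207
grasp_force: 30.0
```

servo_tool([
  [0,0,-0.1,0,0,0,45],
  [0,0,0,0,0,0,45],
  [0,0,0,0,0,0,45],
  [0,0,-1,0,0,0,45],
  [0,0,-3,0,0,0,45],
])

```text
time_s: 20.65
eef_pos: [0.4026, 0.2907, 0.045]
ee_rot: [0.001, 3.141, -0.002]
ft_force: [0.7, -0.1, 0.4]
opening: 0.039
grasp_force: 0.0
```

servo_tool([
  [0,0,-3,0,0,0,45],
  [-3,-3,-2,0,0,0,70],
  [-4.2,-4.2,0,0,0,0,70],
  [-4.2,-4.2,0,0,0,0,70],
  [-4.2,-6,0,0,0,0,70],
])

```text
time_s: 21.28
eef_pos: [0.5549, 0.1248, 0.0968]
ee_rot: [-0.001, 3.136, 0.0]
ft_force: [0.3, 0.8, -0.4]
opening: 0.0602
grasp_force: 0.0
```

servo_tool([
  [0,0,0,0,0,-8.4,70],
  [0,0,0,0,0,-8.3,70],
  [0,0,0,0,0,0,70],
])

```text
time_s: 21.65
eef_pos: [0.5531, 0.1256, 0.0963]
ee_rot: [-0.452, 3.106, -0.001]
ft_force: [0.4, -0.2, -0.7]
opening: 0.0604
grasp_force: 0.0
```

```bash
python3 - <<'E'
from h import *
go(.5617,.1123,.004,106.7)
s=robot.capture("side")
a=cv2.resize(s[140:220,90:180],(399,355),interpolation=2);b=cv2.resize(s[145:220,210:294],(399,355),interpolation=2)
cv2.imwrite("pics/p4.png",np.hstack([a,b]))
E
```

```text
t 21.65 pos [0.5531 0.1256 0.0963] yaw 106.5 j [ 0.03  0.63  1.69 -0.    0.82 -1.83] open 0.0604
 delta now-axes cm [-0.42 -1.51  9.23] final-axes cm [-0.45 -1.52  9.23] turn [-0.1  0.2 -0.2]
```

View pics/p4.png

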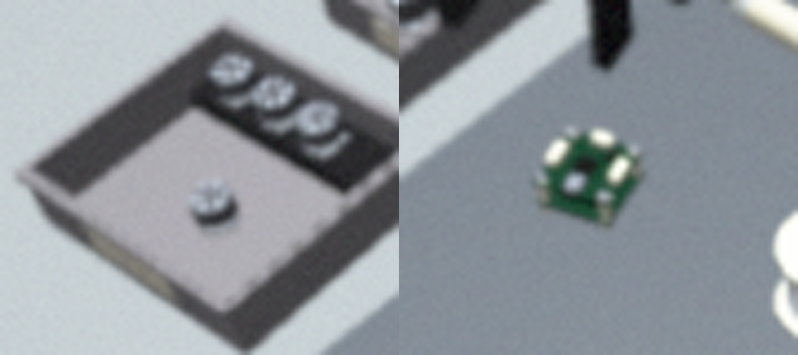

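The small motor stands upright in its tray at crop (213,200). The stack is undisturbed at side pixel (250,181).

```bash
python3 - <<'E'
from h import *
print(ray("side",[(250.2,181)],.018))
E
```

```text
[[0.55881509 0.10882219 0.018     ]]
```

servo_tool([
  [-0.4,-1.5,2,0,0,0,70],
  [0,0,3,0,0,0,70],
  [0,0,1.7,0,0,0,70],
  [0,0,0,0,0,0,70],
])

```text
time_s: 22.2
eef_pos: [0.5602, 0.1124, 0.0269]
ee_rot: [0.455, -3.108, -0.0]
ft_force: [-0.5, -0.0, 0.5]
opening: 0.061
grasp_force: 0.0
```

```bash
python3 - <<'E'
from h import *
go(.5613,.1123,.004,106.7)
E
```

```text
t 22.2 pos [0.5602 0.1124 0.0269] yaw 106.6 j [ 0.    0.74  1.7  -0.    0.69 -1.86] open 0.061
 delta now-axes cm [-0.1  -0.04  2.29] final-axes cm [-0.1  -0.04  2.29] turn [ 0.  -0.  -0.1]
```

servo_tool([
  [0,-0.1,1.2,0,0,0,70],
  [0,0,1.0,0,0,0,70],
  [0,0,0,0,0,0,70],
])

```text
time_s: 22.58
eef_pos: [0.5614, 0.1118, 0.0064]
ee_rot: [-0.455, 3.106, -0.0]
ft_force: [0.3, -0.8, 0.1]
opening: 0.0608
grasp_force: 0.0
```

servo_tool([
  [0,0,0,0,0,0,0],
  [0,0,0,0,0,0,0],
  [0,0,0,0,0,0,0],
  [0,0,0,0,0,0,0],
  [0,0,0,0,0,0,0],
])

```text
time_s: 23.2
eef_pos: [0.5621, 0.1118, 0.0073]
ee_rot: [-0.455, 3.104, -0.001]
ft_force: [0.7, 0.7, 1.9]
opening: 0.0357
grasp_force: 30.0
```

servo_tool([
  [0,0,-1,0,0,0,0],
  [0,0,-3,0,0,0,0],
  [0,0,-4,0,0,0,0],
  [0,0,-2,0,0,8.5,0],
  [0,0,0,0,0,8.5,0],
])

```text
time_s: 23.82
eef_pos: [0.563, 0.1118, 0.1096]
ee_rot: [0.016, 3.133, -0.0]
ft_force: [-0.1, 0.4, 0.0]
opening: 0.0355
grasp_force: 30.0
```

servo_tool([
  [0,-3,0,0,0,0,0],
  [-0.3,-5,0,0,0,0,0],
  [-0.3,-5,0,0,0,0,0],
  [-0.3,-5,0,0,0,0,0],
  [-0.3,-5,0,0,0,0,0],
])

```text
time_s: 24.45
eef_pos: [0.5721, -0.1199, 0.1075]
ee_rot: [0.009, 3.138, -0.0]
ft_force: [1.0, 0.4, -0.7]
opening: 0.0357
grasp_force: 30.0
```

servo_tool([
  [-0.1,-5,0,0,0,0,0],
  [0,-5,0,0,0,0,0],
  [0,-5,0,0,0,0,0],
  [0,-2.7,0,0,0,0,0],
  [0,0,0,0,0,0,0],
])

```text
time_s: 25.08
eef_pos: [0.5721, -0.2969, 0.1071]
ee_rot: [0.013, 3.138, -0.0]
ft_force: [-0.4, 0.7, -0.6]
opening: 0.0355
grasp_force: 30.0
```

```bash
python3 - <<'E'
from h import *
go(.575,-.295,.0085,89)
s=robot.capture("side")
cv2.imwrite("pics/p5.png",cv2.resize(s[170:350,320:520],None,fx=3,fy=3,interpolation=2))
E
```

```text
t 25.07 pos [ 0.5721 -0.2969  0.1071] yaw 89.5 j [-0.65  0.69  1.48  0.    0.97 -2.22] open 0.0355
 delta now-axes cm [-0.25  0.19  9.87] final-axes cm [-0.29  0.19  9.86] turn [-0.   0.2  0.5]
```

View pics/p5.png

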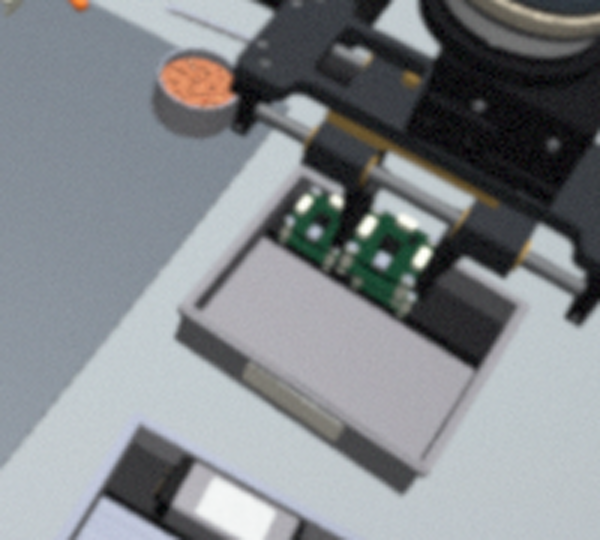

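The stack is held level between the fingers at crop (385,260), above its tray.

servo_tool([
  [0,0.1,2,0,0,0,0],
  [0,0,3,0,0,0,0],
  [0,0,2.4,0,0,0,0],
  [0,0,1.2,0,0,0,0],
  [0,0,0.4,0,0,0,0],
])

```text
time_s: 25.75
eef_pos: [0.5725, -0.2927, 0.0165]
ee_rot: [0.006, 3.139, 0.002]
ft_force: [-0.4, -0.2, -0.8]
opening: 0.0358
grasp_force: 30.0
```

servo_tool([
  [0,0,0.2,0,0,0,0],
  [0,0,0,0,0,0,0],
])

```text
time_s: 26.0
eef_pos: [0.5731, -0.2945, 0.0158]
ee_rot: [0.009, 3.137, -0.001]
ft_force: [0.1, 0.0, -0.6]
opening: 0.0357
grasp_force: 30.0
```

servo_tool([
  [0,0,0.4,0,0,0,0],
  [0,0,0,0,0,0,0],
])

```text
time_s: 26.25
eef_pos: [0.5725, -0.2944, 0.011]
ee_rot: [0.009, 3.138, 0.0]
ft_force: [-0.4, 0.3, -0.4]
opening: 0.0353
grasp_force: 30.0
```

servo_tool([
  [0,0,0.2,0,0,0,0],
  [0,0,0,0,0,0,0],
])

```text
time_s: 26.5
eef_pos: [0.5725, -0.2943, 0.0088]
ee_rot: [0.009, 3.138, 0.0]
ft_force: [-0.2, 0.6, -1.0]
opening: 0.0357
grasp_force: 30.0
```

servo_tool([
  [0,0,0.1,0,0,0,0],
  [0,0,0,0,0,0,0],
])

```text
time_s: 26.75
eef_pos: [0.5727, -0.2944, 0.0083]
ee_rot: [0.009, 3.138, -0.0]
ft_force: [-0.9, -0.6, 2.0]
opening: 0.0358
grasp_force: 30.0
```

servo_tool([
  [0,0,0,0,0,0,62],
  [0,0,0,0,0,0,62],
  [0,0,0,0,0,0,62],
  [0,0,-1,0,0,0,62],
  [0,0,-3,0,0,0,62],
])

```text
time_s: 27.38
eef_pos: [0.5714, -0.2936, 0.0473]
ee_rot: [0.009, 3.141, 0.004]
ft_force: [0.3, -0.2, -0.0]
opening: 0.0539
grasp_force: 0.0
```

servo_tool([
  [0,0,-3,0,0,0,62],
  [1.5,4,-2,0,0,0,62],
  [1.5,5.5,0,0,0,0,62],
  [1.5,5.5,0,0,0,0,62],
  [1.5,5.5,0,0,0,0,62],
])

```text
time_s: 28.0
eef_pos: [0.5133, -0.0877, 0.0988]
ee_rot: [0.01, 3.136, -0.001]
ft_force: [0.8, 0.9, -0.8]
opening: 0.0541
grasp_force: 0.0
```

servo_tool([
  [2,4,0,0,0,0,62],
  [2.5,4,0,0,0,0,62],
  [2,2,0,0,0,10,62],
  [0,0,0,0,0,10,62],
  [0,0,0,0,0,10,62],
])

```text
time_s: 28.62
eef_pos: [0.4492, 0.0118, 0.0984]
ee_rot: [0.827, 3.026, 0.001]
ft_force: [0.7, 0.2, 0.7]
opening: 0.0541
grasp_force: 0.0
```

servo_tool([
  [0,0,0,0,0,10,62],
  [0,0,0,0,0,10,62],
  [0,0,0,0,0,10,62],
  [0,0,0,0,0,10,62],
  [0,0,0,0,0,10,62],
])

```text
time_s: 29.25
eef_pos: [0.4495, 0.0113, 0.0983]
ee_rot: [2.03, 2.392, 0.005]
ft_force: [0.6, -0.2, 0.6]
opening: 0.0538
grasp_force: 0.0
```

servo_tool([
  [0,0,0,0,0,10,62],
  [0,0,0,0,0,10,62],
  [0,0,0,0,0,8,62],
  [0,0,0,0,0,0,62],
])

```text
time_s: 29.75
eef_pos: [0.4494, 0.0113, 0.0982]
ee_rot: [2.543, 1.84, 0.006]
ft_force: [-0.2, 0.3, -0.2]
opening: 0.0538
grasp_force: 0.0
```

```bash
python3 - <<'E'
from h import *
go(.4465,.0115,.005,-19)
s=robot.capture("side"); t0=cv2.imread("pics/top0.png")
# battery grey top outline (bright part) from first top image, angle
a=cv2.resize(s[200:275,205:290],(399,352),interpolation=2);b=cv2.resize(s[220:325,365:480],(386,352),interpolation=2)
cv2.imwrite("pics/p6.png",np.hstack([a,b]))
g=lambda L:[(225+(x+.5)/5-.5,162+(y+.5)/5-.5) for x,y in L]
P=ray("top",g([(275,352),(425,400),(403,470),(250,418)]),.024)[:,:2]; e=P-np.roll(P,-1,0)
print(P.mean(0),np.linalg.norm(e,axis=1),np.degrees(np.arctan2(e[:,1],e[:,0])))
L=ray("top",g([(305,372),(386,392),(372,448),(294,426)]),.024)[:,:2]; e=L-np.roll(L,-1,0)
print(L.mean(0),np.degrees(np.arctan2(e[:,1],e[:,0])))
E
```

```text
t 29.75 pos [0.4494 0.0113 0.0982] yaw -18.2 j [-0.22  0.52  1.98  0.    0.64  0.09] open 0.0538
 delta now-axes cm [-0.08 -0.33  9.32] final-axes cm [-0.07 -0.28  9.32] turn [ 0.3 -0.1  0.8]
[0.4472216  0.01246997] [0.06599847 0.03071188 0.06748347 0.02963199] [  70.57564584  -19.23072196 -110.36809666  157.92172083]
[0.44739815 0.01201176] [  74.4734345   -15.72405402 -107.35585021  167.03058491]
```

View pics/p6.png

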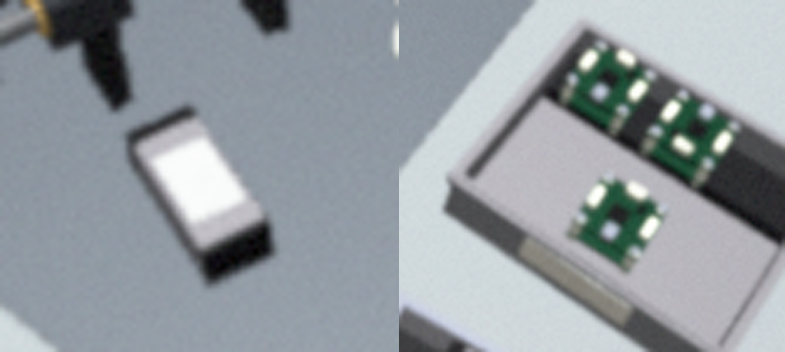

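The stack lies flat in its tray at crop (618,222). The battery is undisturbed, with its centre at about (.447,.012).

servo_tool([
  [-0.1,-0.2,2,0,0,0.8,62],
  [0,0,3,0,0,0,62],
  [0,0,2,0,0,0,62],
  [0,0,0,0,0,0,62],
])

```text
time_s: 30.3
eef_pos: [0.4463, 0.0112, 0.0267]
ee_rot: [2.558, 1.824, 0.002]
ft_force: [0.2, 0.0, 0.1]
opening: 0.0541
grasp_force: 0.0
```

```bash
python3 - <<'E'
from h import *
go(.447,.012,.006,-19)
E
```

```text
t 30.3 pos [0.4463 0.0112 0.0267] yaw -19.0 j [-0.23  0.67  2.02  0.    0.45  0.1 ] open 0.0541
 delta now-axes cm [0.1  0.04 2.07] final-axes cm [0.1  0.04 2.07] turn [ 0. -0. -0.]
```

servo_tool([
  [0.1,0,1.2,0,0,0,62],
  [0,0,0.9,0,0,0,62],
  [0,0,0,0,0,0,62],
])

```text
time_s: 30.68
eef_pos: [0.4472, 0.0121, 0.0062]
ee_rot: [2.558, 1.821, 0.004]
ft_force: [0.1, 0.1, 0.4]
opening: 0.0538
grasp_force: 0.0
```

servo_tool([
  [0,0,0,0,0,0,0],
  [0,0,0,0,0,0,0],
  [0,0,0,0,0,0,0],
  [0,0,0,0,0,0,0],
  [0,0,0,0,0,0,0],
])

```text
time_s: 31.3
eef_pos: [0.4475, 0.012, 0.0068]
ee_rot: [2.558, 1.82, 0.005]
ft_force: [-0.1, -0.8, 3.6]
opening: 0.0296
grasp_force: 30.0
```

```bash
python3 - <<'E'
from h import *
go(.384,-.314,.1,5)
E
```

```text
t 31.3 pos [0.4475 0.012  0.0068] yaw -19.1 j [-0.22  0.72  2.03  0.    0.39  0.11] open 0.0296
 delta now-axes cm [-32.87   4.71  -9.34] final-axes cm [-31.92  -9.17  -9.32] turn [  0.2  -0.  -24.1]
```

servo_tool([
  [0,0,-1,0,0,0,0],
  [0,0,-3,0,0,0,0],
  [0,0,-4,0,0,-8,0],
  [0,0,-2,0,0,-8,0],
  [0,0,0,0,0,-8,0],
])

```text
time_s: 31.92
eef_pos: [0.4481, 0.0118, 0.1087]
ee_rot: [2.115, 2.314, 0.007]
ft_force: [-0.4, -0.0, -0.4]
opening: 0.03
grasp_force: 30.0
```

servo_tool([
  [-3,-0.8,0,0,0,0,0],
  [-5,-1.2,0,0,0,0,0],
  [-5,-1.2,0,0,0,0,0],
  [-5,-1.5,0,0,0,0,0],
  [-5,-1.5,0,0,0,0,0],
])

```text
time_s: 32.55
eef_pos: [0.4043, -0.224, 0.1069]
ee_rot: [2.123, 2.312, 0.004]
ft_force: [1.2, 0.2, -2.1]
opening: 0.0294
grasp_force: 30.0
```

servo_tool([
  [-5,-1.5,0,0,0,0,0],
  [-3.9,-1.5,0,0,0,0,0],
  [0,0,0,0,0,0,0],
  [0,0,0,0,0,0,0],
])

```text
time_s: 33.05
eef_pos: [0.382, -0.3126, 0.1064]
ee_rot: [2.125, 2.313, 0.005]
ft_force: [-0.8, 1.2, -1.1]
opening: 0.0298
grasp_force: 30.0
```

```bash
python3 - <<'E'
from h import *
go(.384,-.314,.0078,5)
s=robot.capture("side");t=robot.capture("top")
a=cv2.resize(s[240:420,300:480],(395,395),interpolation=2);b=cv2.resize(t[210:310,395:495],(395,395),interpolation=2)
cv2.imwrite("pics/p7.png",np.hstack([a,b]))
E
```

```text
t 33.05 pos [ 0.382  -0.3126  0.1064] yaw 4.8 j [-0.91  0.54  1.87  0.    0.74 -1.  ] open 0.0298
 delta now-axes cm [-0.16  0.16  9.86] final-axes cm [-0.15  0.19  9.86] turn [ 0.2 -0.1 -0.2]
```

View pics/p7.png

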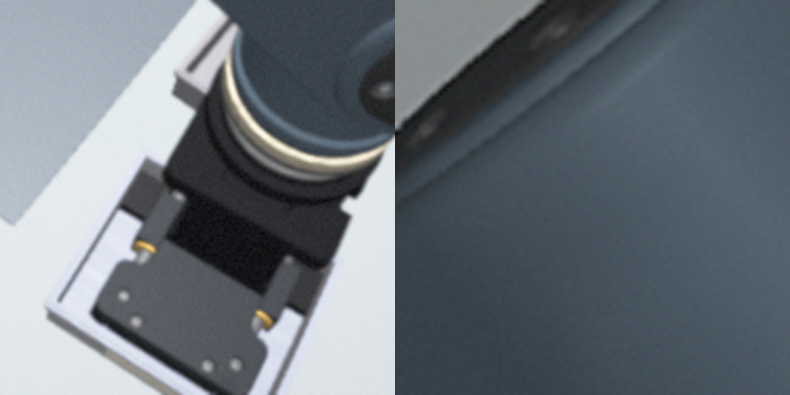

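The gripper hides the battery from both cameras. The grip reading (30 mm, 30 N) confirms it is held, so I'll lower it.

servo_tool([
  [-0.1,0.2,2,0,0,0,0],
  [0,0,3,0,0,0,0],
  [0,0,2.4,0,0,0,0],
  [0,0,1.4,0,0,0,0],
  [0,0,0.4,0,0,0,0],
])

```text
time_s: 33.78
eef_pos: [0.385, -0.3135, 0.0138]
ee_rot: [2.123, 2.314, 0.004]
ft_force: [-0.1, -0.4, -0.2]
opening: 0.029
grasp_force: 30.0
```

servo_tool([
  [0,0,0.2,0,0,0,0],
  [0,0,0,0,0,0,0],
])

```text
time_s: 34.02
eef_pos: [0.3853, -0.3148, 0.0129]
ee_rot: [2.122, 2.311, 0.003]
ft_force: [-0.5, -0.9, -1.3]
opening: 0.0299
grasp_force: 30.0
```

servo_tool([
  [0,0,0.3,0,0,0,0],
  [0,0,0,0,0,0,0],
])

```text
time_s: 34.28
eef_pos: [0.385, -0.3146, 0.0095]
ee_rot: [2.123, 2.312, 0.004]
ft_force: [0.3, 0.2, -0.5]
opening: 0.0296
grasp_force: 30.0
```

servo_tool([
  [0,0,0.15,0,0,0,0],
  [0,0,0,0,0,0,0],
])

```text
time_s: 34.52
eef_pos: [0.385, -0.3146, 0.0079]
ee_rot: [2.123, 2.312, 0.004]
ft_force: [0.4, -0.8, -0.1]
opening: 0.0295
grasp_force: 30.0
```

servo_tool([
  [0,0,0.1,0,0,0,0],
  [0,0,0,0,0,0,0],
])

```text
time_s: 34.78
eef_pos: [0.385, -0.3147, 0.0078]
ee_rot: [2.123, 2.312, 0.003]
ft_force: [0.2, 1.2, 8.5]
opening: 0.0295
grasp_force: 30.0
```

servo_tool([
  [0,0,0,0,0,0,48],
  [0,0,0,0,0,0,48],
  [0,0,0,0,0,0,48],
  [0,0,-1,0,0,0,48],
  [0,0,-3,0,0,0,48],
])

```text
time_s: 35.4
eef_pos: [0.3842, -0.3137, 0.0466]
ee_rot: [-2.125, -2.313, -0.005]
ft_force: [0.3, 0.0, 0.5]
opening: 0.0416
grasp_force: 0.0
```

servo_tool([
  [0,0,-5,0,0,0,48],
  [0,0,-5,0,0,0,48],
  [5,3,-3,0,0,0,48],
  [5,1,0,0,0,0,48],
  [5,0,0,0,0,0,48],
])

```text
time_s: 36.02
eef_pos: [0.411, -0.163, 0.1768]
ee_rot: [2.121, 2.31, 0.005]
ft_force: [1.1, -0.1, 1.2]
opening: 0.0416
grasp_force: 0.0
```

servo_tool([
  [5,0,0,0,0,0,48],
  [5,0,0,0,0,0,48],
  [5,0,0,0,0,0,48],
  [0,0,0,0,0,0,48],
])

```text
time_s: 36.52
eef_pos: [0.3956, -0.0115, 0.1758]
ee_rot: [2.118, 2.319, 0.003]
ft_force: [0.0, -0.4, 0.0]
opening: 0.042
grasp_force: 0.0
```

```bash
python3 - <<'E'
from h import *
t=robot.capture("top");s=robot.capture("side")
a=cv2.resize(t[110:310,390:510],(360,600),interpolation=2);b=cv2.resize(s[160:420,290:480],(438,600),interpolation=2)
cv2.imwrite("pics/p8.png",np.hstack([a,b]))
E
```

```text
(no output)
```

View pics/p8.png

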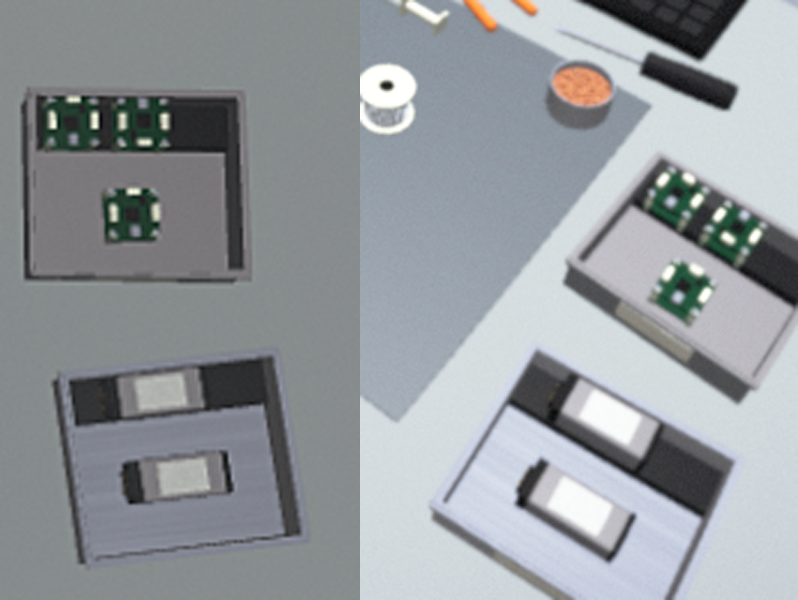

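The stack (crop 130,213) and the battery (178,477) lie flat on their clear floors, and the reel is still standing. The motors were already seen upright in their trays.

```bash
python3 -c "
from plant import robot
print(robot.close_job())"
```

```text
the job is handed in; nothing more can be done
None
```

All five parts are in their matching trays, set down in the order you listed (motors upright, stack and battery flat), with the reel left standing where it was, and the job was handed in at about 37 s.

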